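Raise the repair booth's sash to the orange marker

ROBOT

A 6-joint arm with a two-finger parallel gripper is mounted at the origin on the work surface. World frame = base frame: x ahead of the robot, y to its left, z up, the work surface at z = 0. Lengths are in m, angles in rad, forces in N, time in s.
With the tool pointing down it reaches from about 0.25 to 0.725 m from the base axis. Payload 4 kg.
Tool frame: the origin (TCP) lies at the very end of the fingers, on their centre line; the grasp point (between the pads) lies 19 mm behind it; x points along the fingers, y is the direction in which the jaws open and shut, and the axes are right-handed (so a half turn about x gives the same grasp; the last joint's range is limited). The gripper opens to 85 mm and grips with 20 to 120 N. Pads are 22 mm wide; open, the fingers measure 114 mm over their backs; the gripper's body (76 mm by 85 mm) begins 54 mm behind the grasp point. The pads swing forward as they close: fully open they stand 13 mm farther back than shut.
Start: joints at [-1.206, 0.241, 0.005, 1.335, 0, 1.571], TCP at [0.178, -0.467, 0.231] pointing down, gripper open.
Joint ranges: [-2.72, 2.72], [-1.05, 1.87], [-1.09, 1.28], [-1.99, 2.15], [-1.42, 1.44], [-3.14, 3.14]. Speed limits (rad/s): [2.79, 2.79, 3.14, 3.14, 3.14, 3.14].

INTERFACE

Orientations are given as a unit quaternion [x, y, z, w].
In Python, from workcell import get_obs, camera, job_done gives the robot as it stands. The module is installed in compiled form; this text tells all that it offers.
- The arm moves only by the tool arm_command, never from a script. Its argument "motion" is a list of rows, each an object of numbers: "x", "y", "z": the shift along the tool's x, y, z in m; "roll": the turn about the tool's x in rad; "fingers": the opening, from 0 (shut) to 1 (fully open). A call has 1 to 20 rows; each row shifts and turns the pose as measured when the row begins, along the tool's axes as they then stand; what a row does not reach is not made up. A row lasts 1/12 s, in which the tool goes at most 41.7 mm and 7.16 degrees, less where a joint would pass 70% of its speed; a pose out of reach is approached as far as the arm can. A call is refused whole if a number of a shift passes 0.0417 or a number of a turn 0.125, either way. A call with a gripper value outside its range is refused whole. The fingers move at their own pace and stop on an object; the grip force is fixed at half the most. Time passes only in rows, so rows that do not move let the fingers close. It gives the time, the measured TCP pose, the force and the opening at its end, in the units of the state.
- get_obs(): the state, without advancing time (a new reading comes with each control period).
- camera(name): name is "scene" or "top" or "wrist"; returns a dict with "frame" (480x640x3 uint8, red, green, blue), "intrinsics" (3x3 intrinsics, pixels), "rvec" (rotation vector, rad) and "tvec" (3), from world to camera coordinates, as OpenCV has them. Camera axes: x right, y down, z forward; pixel columns grow to the right and rows downward; lengths in m; the calibration is good to about 2 mm. A picture is of the moment at which its call begins. There is no depth.
- job_done(): hands the job in, once; it reports no verdict.
The state is a dict: "clock": time; "joint_pos": joint angles; "joint_vel": joint speeds; "tau": joint torques, N m; "eef_pos": TCP position; "tool_rot": TCP orientation; "ft_force": force on the tool from outside, world axes, zero at the start; "ft_torque": the same for the moment, N m; "grip_width": finger opening in m.
Only numpy, scipy, OpenCV 4.12 (cv2) and the standard library are available. Lean on these libraries where they do the work, as an engineer would, in place of code of your own. Each camera call takes 0.05 s, during which the arm holds its last target.

TASK

Open the dust-free phone repair booth: with your fingers beneath the black lip of its clear sliding window, push the window up until the lip is level with the orange marker on the post, then let go and leave it there. Only push, do not pinch the lip, and leave the marker and everything lying on the bench and in the booth where it is.

Things in the scene. Friction and masses are not known exactly. Their poses are not given: they have to be found in the camera images.
- sash (a joint): slide of the clear window, m, along the slope: 0 fully down, grows as it goes up, stop at 0.2; starts between 0 and 0.04. The window runs between two white posts and leans back (top away from the robot) 30 degrees from vertical. It is counterweighted: 4 to 6 N along the slope moves it either way and it stays where it is left.
- booth: white-framed clear booth, fixed to the bench, 320 deep, 440 wide, about 455 high, its window facing the robot (turned by up to 14 degrees); origin under its centre, x into the booth. White front sill 45 mm high, its front face at x = -165 mm. In front of it, 80 mm either side of the middle, the bench is free.
- lip_mid (a point): centre of the black round bar (16 mm diameter, 320 long, level) that is the outer edge of the window's lip, at mid-width; about 0.11 m above the bench when shut. Axes: z up the slope (the way the window slides), y along the bar, x into the booth square to the pane. The bar stands 34 mm out from the pane, joined to it by an 8 mm plate whose underside is 6 mm below the bar's centre.
- mark (a point): centre of the orange marker's flag (28 x 30 mm, 6 mm thick along the slope), clipped to the right-hand (-y) post and standing out as far as the lip bar, 197 mm to the side of the bar's middle. Same axes as lip_mid. The lip is level with it when lip_mid has z = 0 in this frame. It starts 0.06 to 0.17 m up the slope from the lip.
- lip_top (a point): point on the grey strip (320 x 34 x 7 mm) that covers the top of the lip plate and bar, at mid-width, 13 mm up the slope from lip_mid; same axes. Fingers pressing on this strip and on the black lip at the same time count as pinching.
- phone: opened phone, 146 x 71 x 9 mm, lying on the blue floor of the booth behind the window; origin under its centre
- jar: small jar with yellow cap, 44 mm across, 45 high, on the bench in front of the booth's left half, about 0.15 m left of the middle; origin under its centre
- battery: black phone battery, 90 x 38 x 8 mm, on the bench in front of the booth's right half, about 0.15 m right of the middle; origin under its centre
- multimeter: yellow multimeter, 130 x 70 x 30 mm (40 with its dial), lying on the left of the bench; origin under its centre
- alcohol: clear bottle with white cap, 56 mm across, 150 high, standing at the left; origin under its centre
- screwdriver: small screwdriver, 150 mm long, lying on the right of the bench; origin under it
- display: black phone display, 146 x 71 x 9 mm, lying at the far right of the bench; origin under its centre

How it is judged:
By the outcome, as a careful person would: the job done as asked, in the order asked, and still so for the second after the job is handed in, with the robot touching nothing.
It also fails if it takes over 40 s, if anything falls off the work surface, if the arm or the gripper's body presses on something with over 40 N, if the wrist force passes 120 N, or if a joint passes its speed limit or range.

## Working session

There is one attempt and no reset: what is moved stays moved. The work goes in short steps, Python scripts to look and compute and a tool call to move; the robot and the scene stay as the last step left them, time stands still between calls to the robot, and variables do not carry over. Pictures are saved under pics/ and viewed, and the job is handed in when it is done.

Besides the shell and the picture viewer there is one more tool, called after "Call:" as name(argument=value, ...) on one line, values as JSON. arm_command: Moves the arm, as the interface text tells. Its arguments: {"type":"object","properties":{"motion":{"type":"array","items":{"type":"object","properties":{"x":{"type":"number"},"y":{"type":"number"},"z":{"type":"number"},"roll":{"type":"number"},"fingers":{"type":"number"}}}}},"required":["motion"]}

```bash
mkdir -p pics
cat > h.py <<'E'
import numpy as np, cv2, json
from workcell import get_obs, camera, job_done
def snap(n,tag):
    c=camera(n); cv2.imwrite(f'pics/{tag}.png',c['frame'][:,:,::-1]); 
    np.savez(f'pics/{tag}.npz',K=c['intrinsics'],r=c['rvec'],t=c['tvec']); return c
def load(tag):
    d=np.load(f'pics/{tag}.npz'); return d['K'],d['r'],d['t']
def proj(cal,P):
    K,r,t=cal; return cv2.projectPoints(np.array(P,float).reshape(-1,3),r,t,np.array(K,float),None)[0][:,0]
def ray(cal,uv):
    K,r,t=cal; R=cv2.Rodrigues(np.array(r,float))[0]; d=R.T@np.linalg.solve(K,[uv[0],uv[1],1]); return -R.T@np.ravel(t),d
E
python3 - <<'E'
from h import *
for n in ['scene','top','wrist']:
    snap(n,n+'0'); o,d=ray(load(n+'0'),(320,240)); print(n,o.round(3),d.round(3))
print(get_obs())
E
```

```text
scene [0.853 0.664 1.15 ] [-0.282 -0.506 -0.815]
top [0.285 0.007 1.676] [ 0.115 -0.004 -0.994]
wrist [ 0.25  -0.44   0.373] [-0.29  -0.104 -0.951]
{'clock': 0.15, 'joint_pos': array([-1.20599682e+00,  2.41242298e-01,  4.06250182e-03,  1.33521638e+00,
       -9.08803007e-06,  1.57078981e+00]), 'joint_vel': array([ 6.33019922e-04, -1.21214786e-03,  4.26223491e-03, -3.45103678e-04,
       -6.28983951e-05,  1.38134917e-03]), 'tau': array([ 8.75649075e-04, -3.72635543e+01,  2.52638930e+01,  1.23991520e-02,
       -7.69681287e-05, -5.16064460e-06]), 'eef_pos': array([ 0.1782101 , -0.46665787,  0.23062729]), 'tool_rot': array([-0.69527035, -0.12882002,  0.69548187, -0.12770869]), 'ft_force': array([-0.19903291, -0.39327092, -0.7708432 ]), 'ft_torque': array([-0.00018482, -0.03638192, -0.0108826 ]), 'grip_width': 0.0852395584939451}
```

View pics/scene0.png

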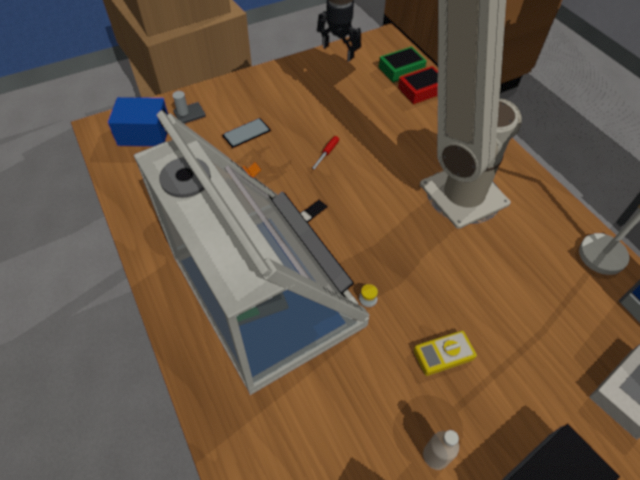

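View pics/top0.png

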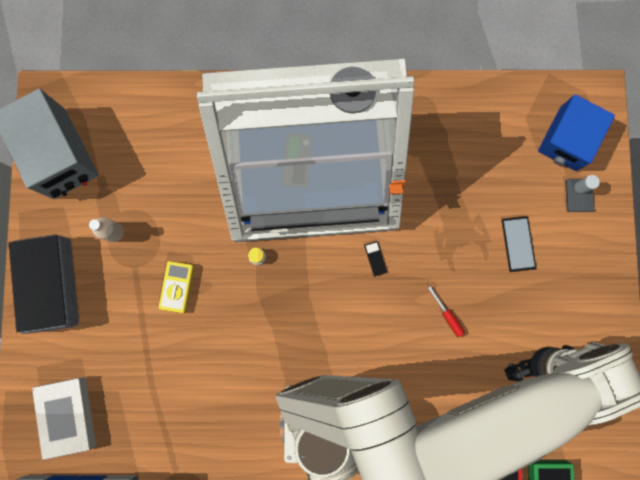

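View pics/wrist0.png

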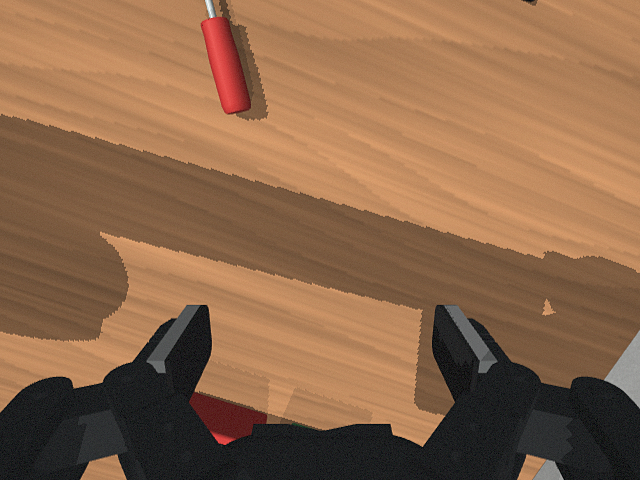

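Run:
```python
import cv2,numpy as np
a=cv2.imread('pics/top0.png')[150:270,190:430]; cv2.imwrite('pics/topz.png',cv2.resize(a,None,fx=3.3,fy=3.3,interpolation=cv2.INTER_CUBIC))
a=cv2.imread('pics/scene0.png')[140:340,220:420]; cv2.imwrite('pics/scz.png',cv2.resize(a,None,fx=3,fy=3,interpolation=cv2.INTER_CUBIC))
```

```text
(no output)
```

View pics/topz.png

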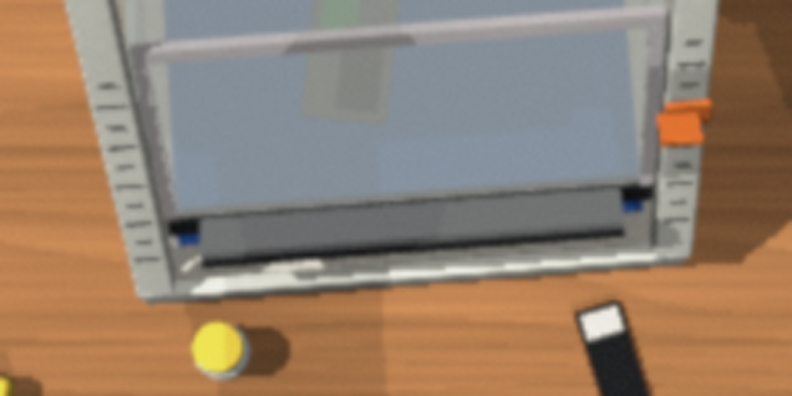

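View pics/scz.png

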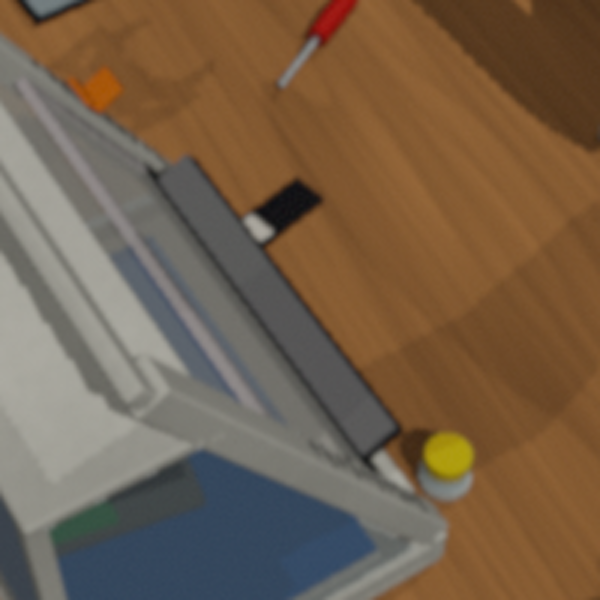

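```bash
cat >> h.py <<'E'
def tri(c1,u1,c2,u2):
    A=[];b=[]
    for c,u in((c1,u1),(c2,u2)):
        o,d=ray(c,u); d=d/np.linalg.norm(d); M=np.eye(3)-np.outer(d,d); A.append(M); b.append(M@o)
    A=np.vstack(A); b=np.hstack(b); p,res,_,_=np.linalg.lstsq(A,b,rcond=None); return p,np.sqrt(res)
def zt(u): return (u[0]/3.3-.35+190,u[1]/3.3-.35+150)
def zs(u): return (u[0]/3-.33+220,u[1]/3-.33+140)
def atz(c,u,z):
    o,d=ray(c,u); return o+d*(z-o[2])/d[2]
E
python3 - <<'E'
from h import *
T=load('top0');S=load('scene0')
pts=dict(FL=((203,258),(400,428)),FR=((623,231),(192,157)),BL=((200,218),(365,457)),BR=((622,190),(157,172)),
 MFr=((701,143),(99,68+40)),)
for k in ['FL','FR','BL','BR']:
    a,b=pts[k]; print(k,*tri(T,zt(a),S,zs(b)))
for u,z in(((145,298),.045),((690,262),.045),((218,348),.045),((603,321),.008)): print(u,atz(T,zt(u),z))
# top-left etc of marker: ray heights
for z in(.15,.2,.25): print(z,atz(T,zt((681,130)),z),atz(S,zs((103,90)),z))
E
```

```text
FL [0.49237057 0.17387176 0.13577908] [0.00270772]
FR [ 0.51406286 -0.1440225   0.13584774] [3.80290011e-05]
BL [0.52473167 0.17784192 0.12360992] [0.00271454]
BR [ 0.54662323 -0.14445944  0.13275115] [0.00119113]
(145, 298) [0.47406443 0.2281826  0.045     ]
(690, 262) [ 0.50248914 -0.20597916  0.045     ]
(218, 348) [0.43407556 0.16959837 0.045     ]
(603, 321) [ 0.45914021 -0.13928851  0.008     ]
0.15 [ 0.58868621 -0.18728904  0.15      ] [ 0.55492049 -0.23924744  0.15      ]
0.2 [ 0.57874521 -0.18092249  0.2       ] [ 0.56981557 -0.19410433  0.2       ]
0.25 [ 0.56880421 -0.17455594  0.25      ] [ 0.58471065 -0.14896121  0.25      ]
```

Run:
```python
import cv2,numpy as np
a=cv2.imread('pics/top0.png')[170:220,370:430]; cv2.imwrite('pics/topm.png',cv2.resize(a,None,fx=10,fy=10,interpolation=cv2.INTER_NEAREST))
a=cv2.imread('pics/scene0.png')[150:200,225:285]; cv2.imwrite('pics/scm.png',cv2.resize(a,None,fx=10,fy=10,interpolation=cv2.INTER_NEAREST))
```

```text
(no output)
```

View pics/topm.png

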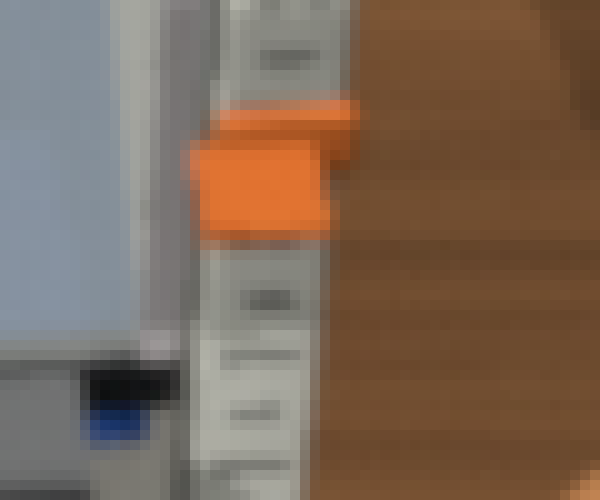

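View pics/scm.png

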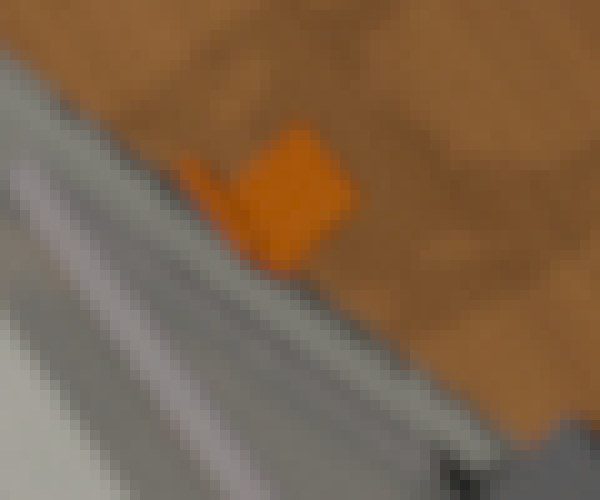

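```bash
cat > fit.py <<'E'
from h import *
from scipy.optimize import least_squares
T=load('top0');S=load('scene0')
m10=lambda u:(370+u[0]/10-.5,170+u[1]/10-.5)
s10=lambda u:(225+u[0]/10-.5,150+u[1]/10-.5)
ut=[zt(u) for u in((203,258),(623,231),(200,218),(622,190))]+[m10(u) for u in((203,240),(330,240),(193,145),(325,145))]
us=[zs(u) for u in((400,428),(192,157),(365,457),(157,172))]+[s10(u) for u in((360,195),(300,122),(285,272),(232,185))]
def axes(yaw):
    c,s=np.cos(yaw),np.sin(yaw); ex=np.array([c,s,0]);ey=np.array([-s,c,0]);ez=np.array([0,0,1])
    sl=.5*ex+np.sqrt(.75)*ez; n=np.sqrt(.75)*ex-.5*ez
    return n,ey,sl
def model(p):
    n,ey,sl=axes(p[3]); A=np.stack([n,ey,sl],1); a=p[4]; b=p[6]
    L=[[-a,.16,.013],[-a,-.16,.013],[.034-a,.16,.013],[.034-a,-.16,.013]]
    m=p[5]+.003
    M=[[-b,-.183,m],[-b,-.211,m],[.03-b,-.183,m],[.03-b,-.211,m]]
    return p[:3]+np.array(L+M)@A.T
f=lambda p: np.r_[(proj(T,model(p))-ut).ravel(),(proj(S,model(p))-us).ravel(), (p[4]-.008)/.005,(p[6]-.008)/.005]
if __name__=='__main__':
    r=least_squares(f,[.5,.01,.12,.06,.008,.1,.008]); print(r.x.round(4)); print(f(r.x).round(1))
E
python3 fit.py
```

```text
[0.5031 0.0149 0.1272 0.0658 0.0056 0.1079 0.0104]
[-1.1 -0.5  0.5 -0.8 -0.   1.  -0.8  1.1  0.9  0.4  0.1 -0.4  0.3  0.4
 -1.2 -0.4 -1.2 -0.8 -0.6 -1.4 -0.6 -0.9  1.5  2.4  0.4 -0.6  1.1 -0.4
 -0.9 -0.1 -0.8  1.4 -0.5  0.5]
```

```bash
cat >> h.py <<'E'
from scipy.spatial.transform import Rotation as Ro
def st():
    o=get_obs(); R=Ro.from_quat(o['tool_rot']).as_matrix()
    print('t',round(o['clock'],2),'p',o['eef_pos'].round(4),'F',o['ft_force'].round(1),'g',round(o['grip_width'],4),'q',o['joint_pos'].round(3)); print('tool axes cols x,y,z:\n',R.round(3)); return o,R
E
python3 -c "
from h import *
st()"
```

```text
t 0.15 p [ 0.1782 -0.4667  0.2306] F [-0.2 -0.4 -0.8] g 0.0852 q [-1.206  0.241  0.004  1.335 -0.     1.571]
tool axes cols x,y,z:
 [[-0.001  0.357 -0.934]
 [ 0.001 -0.934 -0.357]
 [-1.    -0.002  0.   ]]
```

Call:
arm_command(motion=[{"x":-0.04},{"x":-0.04},{"x":-0.04},{"x":-0.04},{"x":-0.04},{"x":-0.04},{"x":-0.04},{"x":-0.04}])

```text
schema error: expected keys x, y, z, roll, fingers
```

```bash
python3 -c "
from h import *
st()"
```

```text
t 0.15 p [ 0.1782 -0.4667  0.2306] F [-0.2 -0.4 -0.8] g 0.0852 q [-1.206  0.241  0.004  1.335 -0.     1.571]
tool axes cols x,y,z:
 [[-0.001  0.357 -0.934]
 [ 0.001 -0.934 -0.357]
 [-1.    -0.002  0.   ]]
```

Call:
arm_command(motion=[{"x":-0.04,"y":0,"z":0,"roll":0.1,"fingers":0},{"x":-0.04,"y":0,"z":0,"roll":0.1,"fingers":0},{"x":-0.04,"y":0,"z":0,"roll":0.1,"fingers":0},{"x":-0.04,"y":0,"z":0,"roll":0,"fingers":0},{"x":-0.04,"y":0,"z":0,"roll":0,"fingers":0},{"x":-0.04,"y":0,"z":0,"roll":0,"fingers":0},{"x":-0.04,"y":0,"z":0,"roll":0,"fingers":0},{"x":-0.04,"y":0,"z":0,"roll":0,"fingers":0}])

```text
clock: 0.82
eef_pos: [0.1755, -0.4595, 0.5181]
tool_rot: [-0.706, -0.019, 0.708, -0.016]
ft_force: [0.9, 0.3, -0.4]
grip_width: -0.0002
```

```bash
python3 -c "
from h import *
st()"
```

```text
t 0.82 p [ 0.1755 -0.4595  0.5181] F [ 0.9  0.3 -0.4] g -0.0002 q [-1.206  0.351  0.925  2.15   0.     1.886]
tool axes cols x,y,z:
 [[-0.002  0.049 -0.999]
 [ 0.005 -0.999 -0.049]
 [-1.    -0.005  0.002]]
```

Call:
arm_command(motion=[{"x":-0.04,"y":0,"z":0,"roll":0,"fingers":0},{"x":-0.04,"y":0,"z":0,"roll":0,"fingers":0},{"x":-0.04,"y":0,"z":0,"roll":0,"fingers":0},{"x":-0.04,"y":0,"z":0,"roll":0,"fingers":0}])

```text
clock: 1.15
eef_pos: [0.1632, -0.4273, 0.5723]
tool_rot: [0.719, -0.019, -0.693, 0.054]
ft_force: [0.0, 0.3, -0.1]
grip_width: 0.0
```

```bash
python3 -c "
from h import *
st()"
```

```text
t 1.15 p [ 0.1632 -0.4273  0.5723] F [ 0.   0.3 -0.1] g 0.0 q [-1.206  0.237  0.924  2.149  0.     1.886]
tool axes cols x,y,z:
 [[ 0.039  0.047 -0.998]
 [-0.102 -0.993 -0.051]
 [-0.994  0.104 -0.034]]
```

```bash
cat >> h.py <<'E'
def to(p,n=None):
    o,R=st(); d=R.T@(np.array(p)-o['eef_pos']); m=np.abs(d).max(); print('tool shift',d.round(4),'rows>=',np.ceil(np.linalg.norm(d)/.04)); 
    if n: print('per row',(d/n).round(4))
E
python3 -c "
from h import *
to([.42,.07,.45],16)"
```

```text
t 1.15 p [ 0.1632 -0.4273  0.5723] F [ 0.   0.3 -0.1] g 0.0 q [-1.206  0.237  0.924  2.149  0.     1.886]
tool axes cols x,y,z:
 [[ 0.039  0.047 -0.998]
 [-0.102 -0.993 -0.051]
 [-0.994  0.104 -0.034]]
tool shift [ 0.0809 -0.4946 -0.2775] rows>= 15.0
per row [ 0.0051 -0.0309 -0.0173]
```

Call:
arm_command(motion=[{"x":0.015,"y":-0.03,"z":-0.018,"roll":0,"fingers":0},{"x":0.015,"y":-0.03,"z":-0.018,"roll":0,"fingers":0},{"x":0.015,"y":-0.03,"z":-0.018,"roll":0,"fingers":0},{"x":0.015,"y":-0.03,"z":-0.018,"roll":0,"fingers":0},{"x":0.015,"y":-0.03,"z":-0.018,"roll":0,"fingers":0},{"x":0,"y":-0.03,"z":-0.018,"roll":0,"fingers":0},{"x":0,"y":-0.03,"z":-0.018,"roll":0,"fingers":0},{"x":0,"y":-0.03,"z":-0.018,"roll":0,"fingers":0},{"x":0,"y":-0.03,"z":-0.018,"roll":0,"fingers":0},{"x":0,"y":-0.03,"z":-0.018,"roll":0,"fingers":0},{"x":0,"y":-0.03,"z":-0.018,"roll":0,"fingers":0},{"x":0,"y":-0.03,"z":-0.018,"roll":0,"fingers":0},{"x":0,"y":-0.03,"z":-0.018,"roll":0,"fingers":0},{"x":0,"y":-0.03,"z":-0.018,"roll":0,"fingers":0},{"x":0,"y":-0.03,"z":-0.018,"roll":0,"fingers":0},{"x":0,"y":-0.03,"z":-0.018,"roll":0,"fingers":0}])

```text
clock: 2.48
eef_pos: [0.4198, 0.0279, 0.4415]
tool_rot: [0.714, 0.017, -0.697, 0.065]
ft_force: [-0.1, 0.5, -0.3]
grip_width: -0.0004
```

```bash
python3 -c "
from h import *
st()"
```

```text
t 2.48 p [0.4198 0.0279 0.4415] F [-0.1  0.5 -0.3] g -0.0004 q [ 0.116  0.076  0.348  1.823 -0.068  3.141]
tool axes cols x,y,z:
 [[ 0.028  0.115 -0.993]
 [-0.066 -0.991 -0.116]
 [-0.997  0.068 -0.02 ]]
```

Call:
arm_command(motion=[{"x":0,"y":0,"z":0,"roll":-0.12,"fingers":0},{"x":0,"y":0,"z":0,"roll":-0.12,"fingers":0},{"x":0,"y":0,"z":0,"roll":-0.12,"fingers":0},{"x":0,"y":0,"z":0,"roll":-0.12,"fingers":0},{"x":0,"y":0,"z":0,"roll":-0.12,"fingers":0},{"x":0,"y":0,"z":0,"roll":-0.12,"fingers":0},{"x":0,"y":0,"z":0,"roll":-0.12,"fingers":0},{"x":0,"y":0,"z":0,"roll":-0.12,"fingers":0},{"x":0,"y":0,"z":0,"roll":-0.12,"fingers":0},{"x":0,"y":0,"z":0,"roll":-0.12,"fingers":0},{"x":0,"y":0,"z":0,"roll":-0.12,"fingers":0},{"x":0,"y":0,"z":0,"roll":-0.12,"fingers":0},{"x":0,"y":0,"z":0,"roll":-0.12,"fingers":0},{"x":0,"y":0,"z":0,"roll":-0.12,"fingers":0},{"x":0,"y":0,"z":0,"roll":-0.12,"fingers":0},{"x":0,"y":0,"z":0,"roll":-0.12,"fingers":0},{"x":0,"y":0,"z":0,"roll":-0.12,"fingers":0},{"x":0,"y":0,"z":0,"roll":-0.12,"fingers":0},{"x":0,"y":0,"z":0,"roll":-0.12,"fingers":0},{"x":0,"y":0,"z":0,"roll":-0.12,"fingers":0}])

```text
clock: 4.15
eef_pos: [0.3898, 0.0282, 0.4232]
tool_rot: [0.159, 0.682, -0.209, 0.683]
ft_force: [0.1, -0.1, -0.3]
grip_width: -0.0001
```

Call:
arm_command(motion=[{"x":0,"y":0,"z":0,"roll":-0.12,"fingers":0},{"x":0,"y":0,"z":0,"roll":-0.12,"fingers":0},{"x":0,"y":0,"z":0,"roll":-0.12,"fingers":0},{"x":0,"y":0,"z":0,"roll":-0.12,"fingers":0},{"x":0,"y":0,"z":0,"roll":-0.12,"fingers":0}])

```text
clock: 4.57
eef_pos: [0.3811, 0.0272, 0.4197]
tool_rot: [-0.059, 0.716, 0.011, 0.695]
ft_force: [-0.7, 0.4, 0.4]
grip_width: -0.0001
```

```bash
python3 -c "
from h import *
st()"
```

```text
t 4.57 p [0.3811 0.0272 0.4197] F [-0.7  0.4  0.4] g -0.0001 q [ 0.124  0.029  0.241  1.817 -0.066  0.026]
tool axes cols x,y,z:
 [[-0.026 -0.099  0.995]
 [-0.07   0.993  0.097]
 [-0.997 -0.067 -0.033]]
```

Call:
arm_command(motion=[{"x":-0.035,"y":0.018,"z":0,"roll":0,"fingers":0},{"x":-0.035,"y":0.018,"z":0,"roll":0,"fingers":0},{"x":-0.04,"y":0,"z":0.01,"roll":0,"fingers":0},{"x":-0.04,"y":0,"z":0.01,"roll":0,"fingers":0},{"x":-0.04,"y":0,"z":0,"roll":0,"fingers":0},{"x":-0.04,"y":0,"z":0,"roll":0,"fingers":0},{"x":-0.04,"y":0,"z":0,"roll":0,"fingers":0},{"x":-0.04,"y":0,"z":0,"roll":0,"fingers":0}])

```text
clock: 5.23
eef_pos: [0.3738, 0.0735, 0.5695]
tool_rot: [-0.055, 0.679, 0.021, 0.732]
ft_force: [-1.1, -0.5, 0.5]
grip_width: -0.0
```

```bash
python3 -c "
from h import *
st()"
```

```text
t 5.23 p [0.3738 0.0735 0.5695] F [-1.1 -0.5  0.5] g -0.0 q [ 0.243  0.093  0.737  2.149 -0.062  0.134]
tool axes cols x,y,z:
 [[ 0.078 -0.105  0.991]
 [-0.044  0.993  0.109]
 [-0.996 -0.052  0.072]]
```

Call:
arm_command(motion=[{"x":-0.04,"y":0,"z":0,"roll":0,"fingers":0},{"x":-0.04,"y":0,"z":0,"roll":0,"fingers":0},{"x":-0.04,"y":0,"z":0,"roll":0,"fingers":0},{"x":-0.04,"y":0,"z":0,"roll":0,"fingers":0},{"x":-0.04,"y":0,"z":0,"roll":0,"fingers":0},{"x":-0.04,"y":0,"z":0,"roll":0,"fingers":0},{"x":-0.04,"y":0,"z":0,"roll":0,"fingers":0},{"x":-0.04,"y":0,"z":0,"roll":0,"fingers":0}])

```text
clock: 5.9
eef_pos: [0.3137, 0.0633, 0.659]
tool_rot: [-0.04, 0.582, 0.04, 0.811]
ft_force: [-0.5, -0.5, 0.1]
grip_width: 0.0003
```

```bash
python3 -c "
from h import *
st()"
```

```text
t 5.9 p [0.3137 0.0633 0.659 ] F [-0.5 -0.5  0.1] g 0.0003 q [ 0.26  -0.092  0.805  2.149 -0.065  0.136]
tool axes cols x,y,z:
 [[ 0.319 -0.111  0.941]
 [ 0.018  0.994  0.111]
 [-0.948 -0.018  0.319]]
```

Call:
arm_command(motion=[{"x":-0.038,"y":-0.01,"z":0.013,"roll":0,"fingers":0},{"x":-0.038,"y":-0.01,"z":0.013,"roll":0,"fingers":0},{"x":-0.038,"y":-0.01,"z":0.013,"roll":0,"fingers":0},{"x":-0.038,"y":-0.01,"z":0.013,"roll":0,"fingers":0},{"x":-0.038,"y":-0.01,"z":0.013,"roll":0,"fingers":0},{"x":-0.038,"y":0,"z":0.013,"roll":0,"fingers":0},{"x":-0.038,"y":0,"z":0.013,"roll":0,"fingers":0},{"x":-0.038,"y":0,"z":0.013,"roll":0,"fingers":0}])

```text
clock: 6.57
eef_pos: [0.3055, 0.0167, 0.7552]
tool_rot: [-0.037, 0.471, 0.041, 0.88]
ft_force: [0.1, -0.2, -0.3]
grip_width: -0.0
```

```bash
python3 -c "
from h import *
st()"
```

```text
t 6.57 p [0.3055 0.0167 0.7552] F [ 0.1 -0.2 -0.3] g -0.0 q [ 0.038 -0.133  1.032  2.149  0.017 -0.073]
tool axes cols x,y,z:
 [[ 0.552 -0.108  0.827]
 [ 0.038  0.994  0.104]
 [-0.833 -0.026  0.553]]
```

Call:
arm_command(motion=[{"x":-0.034,"y":0,"z":0.023,"roll":0.045,"fingers":0},{"x":-0.034,"y":0,"z":0.023,"roll":0,"fingers":0},{"x":-0.034,"y":0,"z":0.023,"roll":0,"fingers":0},{"x":-0.034,"y":0,"z":0.023,"roll":0,"fingers":0},{"x":-0.034,"y":0,"z":0.023,"roll":0,"fingers":0},{"x":-0.034,"y":0,"z":0.023,"roll":0,"fingers":0}])

```text
clock: 7.07
eef_pos: [0.3028, 0.0212, 0.8304]
tool_rot: [-0.015, 0.381, 0.033, 0.924]
ft_force: [0.2, -0.1, 0.3]
grip_width: -0.0001
```

```bash
python3 -c "
from h import *
st()
o,R=st();print(R.T@np.array([0,0,-1]))"
```

```text
t 7.07 p [0.3028 0.0212 0.8304] F [ 0.2 -0.1  0.3] g -0.0001 q [ 6.800e-02 -1.120e-01  1.255e+00  2.149e+00  2.000e-03 -4.000e-03]
tool axes cols x,y,z:
 [[ 0.708 -0.072  0.703]
 [ 0.05   0.997  0.052]
 [-0.705 -0.002  0.709]]
t 7.07 p [0.3028 0.0212 0.8304] F [ 0.2 -0.1  0.3] g -0.0001 q [ 6.800e-02 -1.120e-01  1.255e+00  2.149e+00  2.000e-03 -4.000e-03]
tool axes cols x,y,z:
 [[ 0.708 -0.072  0.703]
 [ 0.05   0.997  0.052]
 [-0.705 -0.002  0.709]]
[ 0.70494317  0.00165944 -0.70926185]
```

Call:
arm_command(motion=[{"x":0.033,"y":0,"z":-0.023,"roll":0,"fingers":0},{"x":0.033,"y":0,"z":-0.023,"roll":0,"fingers":0},{"x":0.033,"y":0,"z":-0.023,"roll":0,"fingers":0},{"x":0.033,"y":0,"z":-0.023,"roll":0,"fingers":0},{"x":0.033,"y":0,"z":-0.023,"roll":0,"fingers":0},{"x":0.033,"y":0,"z":-0.023,"roll":0,"fingers":0},{"x":0.033,"y":0,"z":-0.023,"roll":0,"fingers":0},{"x":0.033,"y":0,"z":-0.023,"roll":0,"fingers":0}])

```text
clock: 7.73
eef_pos: [0.3568, 0.0281, 0.5765]
tool_rot: [-0.015, 0.356, 0.037, 0.934]
ft_force: [1.3, 0.4, 0.3]
grip_width: 0.0003
```

```bash
python3 -c "
from h import *
to([.414,.02,.2])"
```

```text
t 7.73 p [0.3568 0.0281 0.5765] F [1.3 0.4 0.3] g 0.0003 q [ 0.077 -0.606 -0.091  1.243  0.002 -0.003]
tool axes cols x,y,z:
 [[ 0.744 -0.08   0.663]
 [ 0.059  0.997  0.054]
 [-0.666 -0.001  0.746]]
tool shift [ 0.2927 -0.0123 -0.2434] rows>= 10.0
```

Call:
arm_command(motion=[{"x":0.029,"y":0,"z":-0.024,"roll":0,"fingers":0},{"x":0.029,"y":0,"z":-0.024,"roll":0,"fingers":0},{"x":0.029,"y":0,"z":-0.024,"roll":0,"fingers":0},{"x":0.029,"y":0,"z":-0.024,"roll":0,"fingers":0},{"x":0.029,"y":-0.003,"z":-0.024,"roll":0,"fingers":0},{"x":0.029,"y":-0.003,"z":-0.024,"roll":0,"fingers":0},{"x":0.029,"y":-0.003,"z":-0.024,"roll":0,"fingers":0},{"x":0.02,"y":-0.003,"z":-0.017,"roll":0,"fingers":0}])

```text
clock: 8.4
eef_pos: [0.3968, 0.0243, 0.276]
tool_rot: [-0.016, 0.351, 0.043, 0.935]
ft_force: [0.1, -0.6, -0.9]
grip_width: -0.0
```

```bash
python3 -c "
from h import *
to([.414,.02,.18]); snap('scene','scene1')"
```

```text
t 8.4 p [0.3968 0.0243 0.276 ] F [ 0.1 -0.6 -0.9] g -0.0 q [ 0.019 -0.617 -0.897  0.44   0.055 -0.048]
tool axes cols x,y,z:
 [[ 0.75  -0.092  0.656]
 [ 0.069  0.996  0.061]
 [-0.658 -0.     0.753]]
tool shift [ 0.0758 -0.0059 -0.0612] rows>= 3.0
```

View pics/scene1.png

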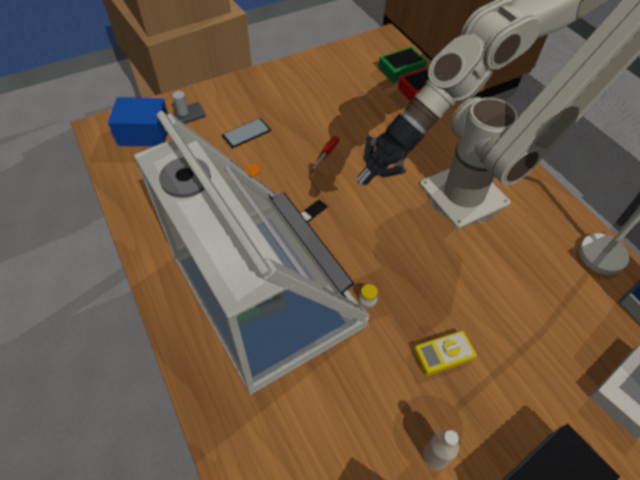

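```bash
cat > fk.py <<'E'
import numpy as np
from scipy.optimize import least_squares
D=[([.178,-.4667,.2306],.241,.004,1.335),([.1755,-.4595,.5181],.351,.925,2.15),([.1632,-.4273,.5723],.237,.924,2.149),([.4198,.0279,.4415],.076,.348,1.823),([.3811,.0272,.4197],.029,.241,1.817),([.3738,.0735,.5695],.093,.737,2.149),([.3137,.0633,.659],-.092,.805,2.149),([.3055,.0167,.7552],-.133,1.032,2.149),([.3028,.0212,.8304],-.112,1.255,2.149),([.3568,.0281,.5765],-.606,-.091,1.243),([.3968,.0243,.276],-.617,-.897,.44)]
def fk(p,q):
    a,b,c=q[0],q[0]-q[1],q[0]-q[1]+q[2]
    w=p[0]*np.exp(1j*(np.pi/2-a))+p[1]*np.exp(-1j*(b+p[2]))+p[3]*np.exp(-1j*c)
    return np.array([w.real+p[4],w.imag+p[5]])
res=lambda p: np.ravel([fk(p,d[1:])-[np.hypot(*d[0][:2]),d[0][2]] for d in D])
r=least_squares(res,[.4,.35,0,.3,0,.3]); P=r.x
lo,hi=np.array([-1.05,-1.09,-1.99]),np.array([1.87,1.28,2.15])
def ik(r,z,pitch):
    best=None
    for s in([.2,0,1.3],[-.6,-.9,.5],[.8,-.5,0],[1,.5,0]):
        k=least_squares(lambda q:np.r_[fk(P,q)-[r,z],(q[0]-q[1]+q[2]-pitch)],s,bounds=(lo,hi))
        if best is None or k.cost<best.cost: best=k
    return best.x.round(2),np.sqrt(2*best.cost).round(4)
if __name__=='__main__':
    print(P.round(3),abs(r.fun).max())
    for rr,z in((.4,.2),(.41,.16),(.485,.09),(.47,.09),(.54,.19),(.56,.22)):
        for pt in(.7,.785,.9,1.0,1.1,1.2): print(rr,z,pt,*ik(rr,z,pt))
E
python3 fk.py
```

```text
[ 0.492  0.391 -0.02   0.404  0.001  0.241] 0.0005860091563585357
0.4 0.2 0.7 [-0.51 -1.09  0.12] 0.0026
0.4 0.2 0.785 [-0.48 -1.01  0.25] 0.0
0.4 0.2 0.9 [-0.42 -0.9   0.42] 0.0
0.4 0.2 1.0 [-0.36 -0.81  0.55] 0.0
0.4 0.2 1.1 [-0.3  -0.72  0.68] 0.0
0.4 0.2 1.2 [-0.23 -0.62  0.8 ] 0.0
0.41 0.16 0.7 [-0.38 -1.09  0.01] 0.032
0.41 0.16 0.785 [-0.36 -1.09  0.05] 0.0008
0.41 0.16 0.9 [-0.32 -0.98  0.25] 0.0
0.41 0.16 1.0 [-0.28 -0.88  0.4 ] 0.0
0.41 0.16 1.1 [-0.22 -0.78  0.54] 0.0
0.41 0.16 1.2 [-0.16 -0.69  0.67] 0.0
0.485 0.09 0.7 [ 0.11 -1.09 -0.49] 0.0309
0.485 0.09 0.785 [ 0.08 -1.09 -0.38] 0.0
0.485 0.09 0.9 [ 0.04 -0.97 -0.11] 0.0
0.485 0.09 1.0 [ 0.04 -0.87  0.09] 0.0
0.485 0.09 1.1 [ 0.06 -0.76  0.27] 0.0
0.485 0.09 1.2 [ 0.1  -0.66  0.44] 0.0
0.47 0.09 0.7 [ 0.07 -1.09 -0.44] 0.0425
0.47 0.09 0.785 [ 0.04 -1.09 -0.34] 0.0113
0.47 0.09 0.9 [ 0.01 -1.   -0.11] 0.0
0.47 0.09 1.0 [ 0.01 -0.9   0.09] 0.0
0.47 0.09 1.1 [ 0.03 -0.8   0.27] 0.0
0.47 0.09 1.2 [ 0.07 -0.69  0.43] 0.0
0.54 0.19 0.7 [-0.08 -0.91 -0.12] 0.0
0.54 0.19 0.785 [-0.09 -0.82  0.05] 0.0
0.54 0.19 0.9 [-0.06 -0.7   0.26] 0.0
0.54 0.19 1.0 [-0.03 -0.59  0.43] 0.0
0.54 0.19 1.1 [ 0.02 -0.49  0.59] 0.0
0.54 0.19 1.2 [ 0.08 -0.38  0.74] 0.0
0.56 0.22 0.7 [-0.1  -0.82 -0.02] 0.0
0.56 0.22 0.785 [-0.09 -0.73  0.15] 0.0
0.56 0.22 0.9 [-0.06 -0.61  0.35] 0.0
0.56 0.22 1.0 [-0.02 -0.5   0.52] 0.0
0.56 0.22 1.1 [ 0.03 -0.39  0.68] 0.0
0.56 0.22 1.2 [ 0.09 -0.28  0.83] 0.0
```

Call:
arm_command(motion=[{"x":0.026,"y":0,"z":-0.03,"roll":0,"fingers":0},{"x":0.026,"y":0,"z":-0.03,"roll":0,"fingers":0},{"x":0.026,"y":0,"z":-0.03,"roll":0,"fingers":0},{"x":0.026,"y":0,"z":-0.03,"roll":0,"fingers":0}])

```text
clock: 8.78
eef_pos: [0.4203, 0.0248, 0.1688]
tool_rot: [-0.017, 0.37, 0.045, 0.928]
ft_force: [0.0, 0.4, 0.9]
grip_width: -0.0002
```

```bash
python3 -c "
from h import *
to([.41,.02,.16])"
```

```text
t 8.78 p [0.4203 0.0248 0.1688] F [0.  0.4 0.9] g -0.0002 q [ 0.017 -0.347 -1.084  0.022  0.059 -0.054]
tool axes cols x,y,z:
 [[ 0.723 -0.096  0.685]
 [ 0.071  0.995  0.065]
 [-0.688  0.001  0.726]]
tool shift [-0.0017 -0.0038 -0.0137] rows>= 1.0
```

Call:
arm_command(motion=[{"x":0.006,"y":0,"z":-0.035,"roll":0,"fingers":0},{"x":0.006,"y":0,"z":-0.035,"roll":0,"fingers":0},{"x":0.006,"y":0,"z":-0.035,"roll":0,"fingers":0}])

```text
clock: 9.03
eef_pos: [0.4, 0.018, 0.1428]
tool_rot: [-0.018, 0.407, 0.049, 0.912]
ft_force: [-0.0, -0.4, 1.2]
grip_width: 0.0005
```

```bash
python3 -c "
from h import *
to([.41,.02,.16])"
```

```text
t 9.03 p [0.4    0.018  0.1428] F [-0.  -0.4  1.2] g 0.0005 q [-0.024 -0.327 -1.085  0.087  0.09  -0.091]
tool axes cols x,y,z:
 [[ 0.663 -0.105  0.741]
 [ 0.075  0.994  0.073]
 [-0.745  0.007  0.667]]
tool shift [-0.006   0.0011  0.019 ] rows>= 1.0
```

Call:
arm_command(motion=[{"x":0.004,"y":0,"z":-0.035,"roll":0.03,"fingers":0},{"x":0.004,"y":0.005,"z":-0.035,"roll":0,"fingers":0}])

```text
clock: 9.2
eef_pos: [0.3763, 0.0162, 0.1332]
tool_rot: [-0.004, 0.432, 0.045, 0.901]
ft_force: [1.1, -0.6, -0.0]
grip_width: 0.0001
```

```bash
python3 -c "
from h import *
o,R=st()
b=np.array([.5020,.03,.1272])
for cl in(.02,): 
  t=b+.014*R[:,0]-(.019+cl)*R[:,2]; print(t); to(t)"
```

```text
t 9.2 p [0.3763 0.0162 0.1332] F [ 1.1 -0.6 -0. ] g 0.0001 q [-0.038 -0.361 -1.085  0.174  0.101 -0.076]
tool axes cols x,y,z:
 [[ 0.623 -0.084  0.778]
 [ 0.077  0.996  0.046]
 [-0.779  0.031  0.627]]
[0.48038423 0.02926477 0.09185572]
t 9.2 p [0.3763 0.0162 0.1332] F [ 1.1 -0.6 -0. ] g 0.0001 q [-0.038 -0.361 -1.085  0.174  0.101 -0.076]
tool axes cols x,y,z:
 [[ 0.623 -0.084  0.778]
 [ 0.077  0.996  0.046]
 [-0.779  0.031  0.627]]
tool shift [0.098  0.003  0.0556] rows>= 3.0
```

Call:
arm_command(motion=[{"x":0.03,"y":0.001,"z":0.008,"roll":0,"fingers":0},{"x":0.03,"y":0.001,"z":0.01,"roll":0,"fingers":0},{"x":0.025,"y":0.001,"z":0.015,"roll":0,"fingers":0},{"x":0.01,"y":0,"z":0.015,"roll":0,"fingers":0}])

```text
clock: 9.53
eef_pos: [0.4767, 0.0286, 0.1057]
tool_rot: [-0.005, 0.419, 0.044, 0.907]
ft_force: [-0.2, 0.3, -0.4]
grip_width: 0.0
```

```bash
python3 -c "
from h import *
to([.4804,.0293,.0919])
for n in('scene','top','wrist'): snap(n,n+'2')
import cv2
a=cv2.imread('pics/scene2.png')[140:340,220:420]; cv2.imwrite('pics/scz2.png',cv2.resize(a,None,fx=3,fy=3,interpolation=cv2.INTER_CUBIC))
"
```

```text
t 9.53 p [0.4767 0.0286 0.1057] F [-0.2  0.3 -0.4] g 0.0 q [ 0.02  -0.02  -0.998 -0.111  0.063 -0.03 ]
tool axes cols x,y,z:
 [[ 0.645 -0.084  0.76 ]
 [ 0.076  0.996  0.045]
 [-0.761  0.028  0.649]]
tool shift [ 0.013   0.     -0.0061] rows>= 1.0
```

View pics/scz2.png

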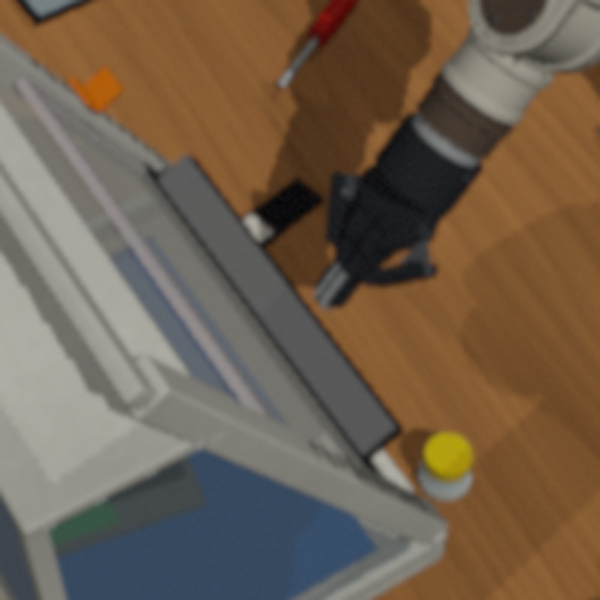

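View pics/wrist2.png

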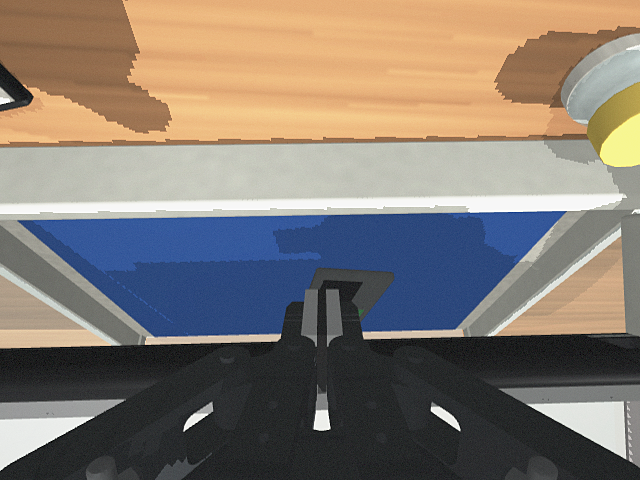

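```bash
python3 -c "
from h import *
from fit import axes
W=load('wrist2'); print('cam',ray(W,(320,240))[0].round(3))
n,ey,sl=axes(.0658); p=np.array([.5031,.0149,.1272])
for y in(-.1,.1):
  a=np.linspace(0,2*np.pi,73); q=[p+y*ey+.008*(np.cos(t)*n+np.sin(t)*sl) for t in a]
  uv=proj(W,q); print(y,uv[uv[:,1].argmin()],uv[uv[:,1].argmax()])
  print(proj(W,[p+y*ey-.008*n+.013*sl,p+y*ey+.034*n-.006*sl]))
"
```

```text
cam [0.329 0.014 0.166]
-0.1 [ 57.65704123 356.49013683] [ 49.88780929 396.05025053]
[[ 41.03437777 414.57436282]
 [ 98.02187977 342.64243193]]
0.1 [507.75400225 345.84417243] [514.51618839 383.56744201]
[[521.5621862  400.94777757]
 [477.03474928 334.07817391]]
```

Call:
arm_command(motion=[{"x":0.016,"y":0,"z":0,"roll":0,"fingers":0},{"x":0,"y":0,"z":0.008,"roll":0,"fingers":0},{"x":0,"y":0,"z":0.008,"roll":0,"fingers":0}])

```text
clock: 9.93
eef_pos: [0.4939, 0.0301, 0.104]
tool_rot: [-0.005, 0.422, 0.044, 0.906]
ft_force: [-1.0, 0.4, 0.5]
grip_width: 0.0002
```

```bash
python3 -c "
from h import *
o,R=st()
d=o['eef_pos']-np.array([.502,.03,.1272]); print(R.T@d)"
```

```text
t 9.93 p [0.4939 0.0301 0.104 ] F [-1.   0.4  0.5] g 0.0002 q [ 0.024  0.019 -0.96  -0.107  0.061 -0.027]
tool axes cols x,y,z:
 [[ 0.64  -0.084  0.764]
 [ 0.076  0.996  0.046]
 [-0.764  0.029  0.644]]
[ 0.01257995  0.00010789 -0.02116964]
```

Call:
arm_command(motion=[{"x":-0.004,"y":0,"z":0.013,"roll":0,"fingers":0},{"x":-0.004,"y":0,"z":0.013,"roll":0,"fingers":0},{"x":-0.004,"y":0,"z":0.013,"roll":0,"fingers":0},{"x":-0.004,"y":0,"z":0.013,"roll":0,"fingers":0}])

```text
clock: 10.27
eef_pos: [0.5075, 0.0303, 0.1404]
tool_rot: [-0.004, 0.437, 0.043, 0.899]
ft_force: [-1.9, -0.4, -6.6]
grip_width: -0.0
```

```bash
cat >> h.py <<'E'
def rel():
    from fit import axes
    o,R=st(); n,ey,sl=axes(.0658); d=o['eef_pos']-np.array([.502,.03,.1272]); print('slope',d@sl,'n',d@n,'y',d@ey, 'sl in tool',(R.T@sl).round(3))
E
python3 -c "
from h import *
rel()
for n in('scene','top','wrist'): snap(n,n+'3')
import cv2
a=cv2.imread('pics/top3.png')[150:270,190:430]; cv2.imwrite('pics/topz3.png',cv2.resize(a,None,fx=3.3,fy=3.3,interpolation=cv2.INTER_CUBIC))
a=cv2.imread('pics/scene3.png')[140:340,220:420]; cv2.imwrite('pics/scz3.png',cv2.resize(a,None,fx=3,fy=3,interpolation=cv2.INTER_CUBIC))
"
```

```text
t 10.27 p [0.5075 0.0303 0.1404] F [-1.9 -0.4 -6.6] g -0.0 q [ 0.024 -0.041 -0.841  0.106  0.059 -0.027]
tool axes cols x,y,z:
 [[ 0.615 -0.082  0.785]
 [ 0.074  0.996  0.046]
 [-0.785  0.03   0.618]]
slope 0.014206091282780614 n -0.0018453287782468951 y -8.386429201932941e-05 sl in tool [-0.371  0.018  0.928]
```

View pics/scz3.png

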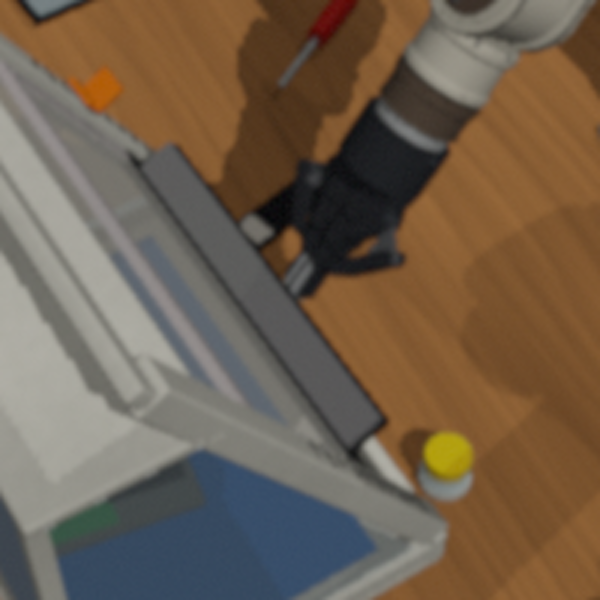

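View pics/wrist3.png

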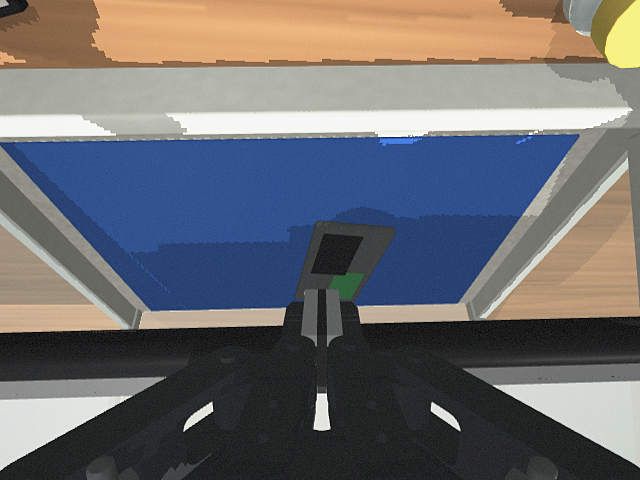

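View pics/topz3.png

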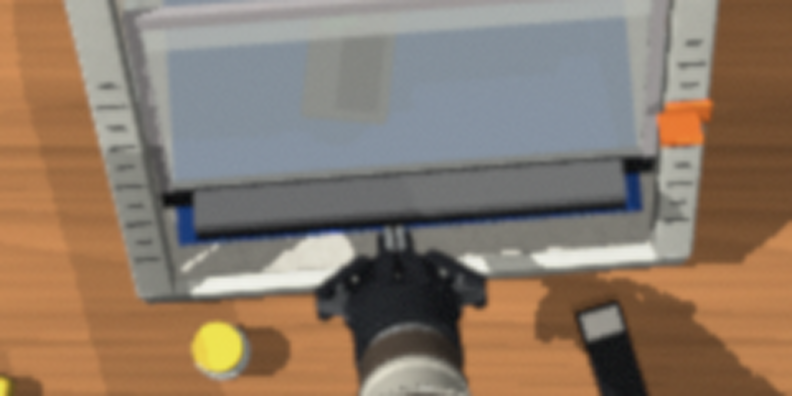

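```bash
cat > fit2.py <<'E'
from fit import *
p0=least_squares(f,[.5,.01,.12,.06,.008,.1,.008]).x
def sash(tc,sc):
    a=[zt(u) for u in tc]; b=[zs(u) for u in sc]
    def g(q):
        p=p0.copy(); p[:3]=p0[:3]+q[0]*axes(p0[3])[2]; M=model(p)[:4]
        return np.r_[(proj(T,M)-a).ravel(),(proj(S,M)-b).ravel()]
    r=least_squares(g,[.03]); print('ds',r.x,'remaining',p0[5]-r.x,'res',g(r.x).round(1))
E
python3 -c "
from fit2 import *
sash([(194,230),(626,205),(192,190),(624,160)],[(386,422),(173,145),(348,455),(143,160)])"
```

```text
ds [0.03140134] remaining [0.07646911] res [ 0.1  0.2  0.1 -0.9  0.9  1.5 -0.9  2.1 -1.6 -1.9 -0.1 -2.  -0.3 -3.1
  0.1  2. ]
```

Call:
arm_command(motion=[{"x":-0.002,"y":0,"z":0.013,"roll":0,"fingers":0},{"x":-0.002,"y":0,"z":0.013,"roll":0,"fingers":0},{"x":-0.002,"y":0,"z":0.013,"roll":0,"fingers":0},{"x":-0.002,"y":0,"z":0.013,"roll":0,"fingers":0}])

```text
clock: 10.75
eef_pos: [0.5243, 0.0315, 0.1657]
tool_rot: [-0.004, 0.452, 0.043, 0.891]
ft_force: [-12.2, 0.4, 0.0]
grip_width: 0.0001
```

```bash
python3 -c "
from h import *
rel()
for n in('scene','top'): snap(n,n+'4')
import cv2
a=cv2.imread('pics/top4.png')[150:270,190:430]; cv2.imwrite('pics/topz4.png',cv2.resize(a,None,fx=3.3,fy=3.3,interpolation=cv2.INTER_CUBIC))
a=cv2.imread('pics/scene4.png')[140:340,220:420]; cv2.imwrite('pics/scz4.png',cv2.resize(a,None,fx=3,fy=3,interpolation=cv2.INTER_CUBIC))
"
```

```text
t 10.75 p [0.5243 0.0315 0.1657] F [-12.2   0.4   0. ] g 0.0001 q [ 0.026 -0.044 -0.729  0.255  0.059 -0.025]
tool axes cols x,y,z:
 [[ 0.587 -0.081  0.805]
 [ 0.074  0.996  0.046]
 [-0.806  0.032  0.591]]
slope 0.04450035020699895 n 0.00015456621861094713 y 6.0485869808571246e-05 sl in tool [-0.403  0.02   0.915]
```

View pics/scz4.png

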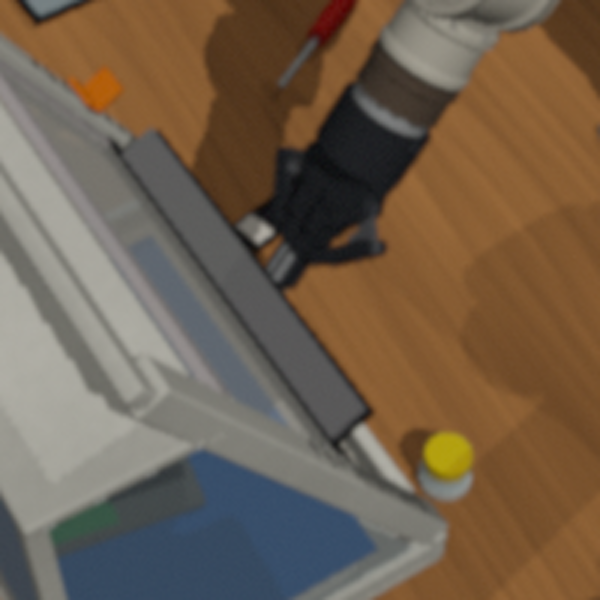

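View pics/topz4.png

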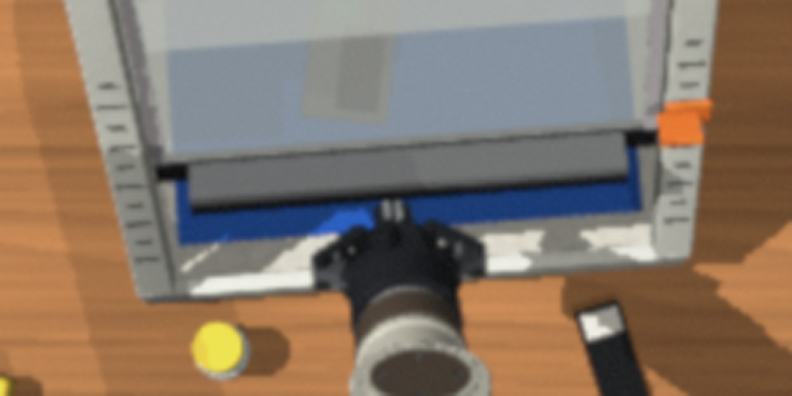

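```bash
python3 -c "
from fit2 import *
sash([(190,203),(628,178),(188,163),(627,131)],[(371,412),(155,132),(333,443),(122,147)])"
```

```text
ds [0.06287366] remaining [0.04499679] res [-0.2  0.2  0.1 -1.   0.5  1.5 -1.3  2.5 -1.9 -1.8 -0.3 -2.4 -0.8 -2.1
  0.8  1.7]
```

Call:
arm_command(motion=[{"x":-0.005,"y":0,"z":0.013,"roll":0,"fingers":0},{"x":-0.005,"y":0,"z":0.013,"roll":0,"fingers":0},{"x":-0.005,"y":0,"z":0.013,"roll":0,"fingers":0}])

```text
clock: 11.1
eef_pos: [0.5357, 0.0317, 0.1918]
tool_rot: [-0.004, 0.462, 0.043, 0.886]
ft_force: [-2.8, -0.1, -6.3]
grip_width: 0.0001
```

```bash
python3 -c "
from h import *
rel()
for n in('scene','top','wrist'): snap(n,n+'5')
import cv2
a=cv2.imread('pics/top5.png')[150:270,190:430]; cv2.imwrite('pics/topz5.png',cv2.resize(a,None,fx=3.3,fy=3.3,interpolation=cv2.INTER_CUBIC))
a=cv2.imread('pics/scene5.png')[140:340,220:420]; cv2.imwrite('pics/scz5.png',cv2.resize(a,None,fx=3,fy=3,interpolation=cv2.INTER_CUBIC))
"
```

```text
t 11.1 p [0.5357 0.0317 0.1918] F [-2.8 -0.1 -6.3] g 0.0001 q [ 0.026 -0.051 -0.637  0.377  0.058 -0.025]
tool axes cols x,y,z:
 [[ 0.569 -0.08   0.819]
 [ 0.073  0.996  0.046]
 [-0.819  0.033  0.572]]
slope 0.07278512408497058 n -0.003098983162102973 y -0.0005083742374935162 sl in tool [-0.423  0.022  0.906]
```

View pics/scz5.png

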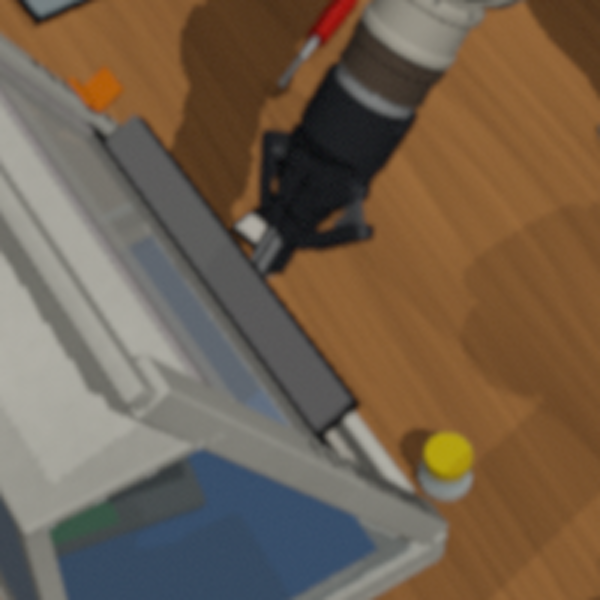

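View pics/topz5.png

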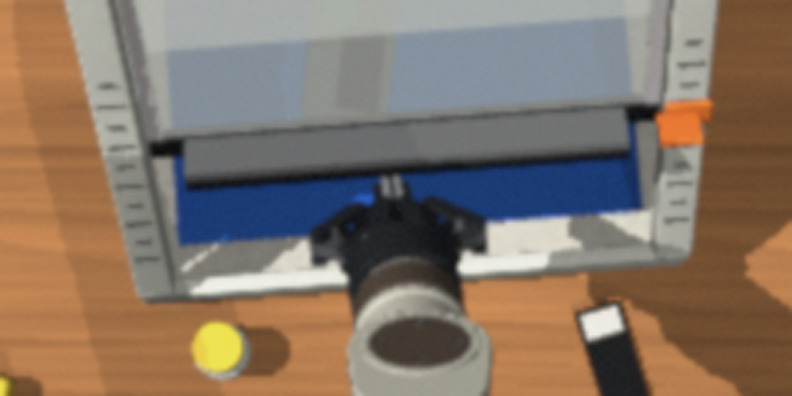

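View pics/wrist5.png

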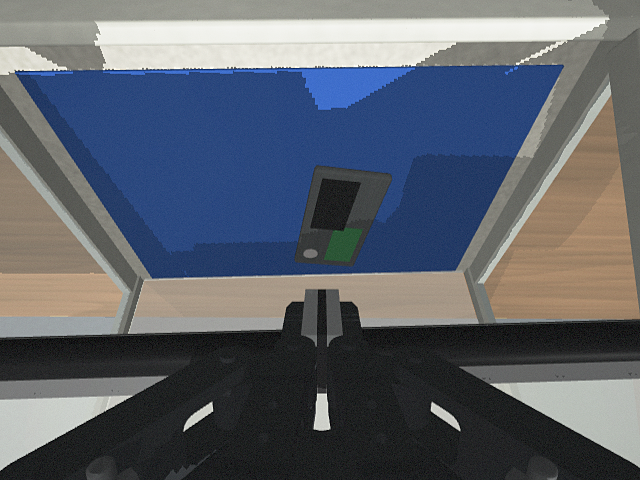

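```bash
python3 -c "
from fit2 import *
sash([(185,179),(629,152),(184,141),(628,107)],[(356,403),(137,118),(322,432),(105,133)])"
```

```text
ds [0.09008994] remaining [0.01778052] res [-0.2  0.2  0.3 -0.5  0.3  0.8 -1.1  2.4 -1.7 -1.7  0.2 -2.1 -2.2 -1.2
  0.8  2.2]
```

Call:
arm_command(motion=[{"x":-0.005,"y":0,"z":0.013,"roll":0,"fingers":0},{"x":-0.001,"y":0,"z":0.003,"roll":0,"fingers":0}])

```text
clock: 11.42
eef_pos: [0.5427, 0.032, 0.205]
tool_rot: [-0.004, 0.463, 0.043, 0.885]
ft_force: [0.1, -0.4, -0.6]
grip_width: -0.0001
```

```bash
python3 -c "
from h import *
rel()"
```

```text
t 11.42 p [0.5427 0.032  0.205 ] F [ 0.1 -0.4 -0.6] g -0.0001 q [ 0.026 -0.053 -0.598  0.419  0.059 -0.025]
tool axes cols x,y,z:
 [[ 0.567 -0.08   0.82 ]
 [ 0.074  0.996  0.047]
 [-0.82   0.034  0.571]]
slope 0.08774434816667505 n -0.003605083299033633 y -0.000675833942577433 sl in tool [-0.425  0.022  0.905]
```

```bash
cat > cand.py <<'E'
from h import *
from fit2 import *
o,R=st()
W=load('wrist5'); Rc=cv2.Rodrigues(W[1].astype(float))[0]; tc=W[2].ravel()
# camera pose at wrist5 relative to the tool
R5=Ro.from_quat([-.004,.462,.043,.886]).as_matrix(); p5=np.array([.5357,.0317,.1918])
C=-Rc.T@tc; rel_p=R5.T@(C-p5); rel_R=Rc@R5   # cam<-tool
print('cam rel',rel_p.round(3),'view dir in tool',rel_R[2].round(3))
n,ey,sl=axes(p0[3]); L=p0[:3]+.105*sl; M=p0[:3]+p0[5]*sl-.197*ey
for d in([-.1,-.1,-.02],[-.12,-.12,-.05],[-.1,-.14,-.05],[-.15,-.12,-.03],[-.08,-.18,-.05],[-.1,-.18,-.06]):
    t=o['eef_pos']+d; Rw=rel_R@R.T; Cn=t+R@rel_p; cal=(W[0],cv2.Rodrigues(Rw)[0],-Rw@Cn)
    print(d,Cn.round(3),proj(cal,[M,L-.16*ey,L]).round(0).tolist())
E
python3 cand.py
```

```text
t 11.42 p [0.5427 0.032  0.205 ] F [ 0.1 -0.4 -0.6] g -0.0001 q [ 0.026 -0.053 -0.598  0.419  0.059 -0.025]
tool axes cols x,y,z:
 [[ 0.567 -0.08   0.82 ]
 [ 0.074  0.996  0.047]
 [-0.82   0.034  0.571]]
cam rel [-0.143 -0.    -0.073] view dir in tool [0.953 0.002 0.304]
[-0.1, -0.1, -0.02] [ 0.302 -0.082  0.261] [[122.0, 453.0], [185.0, 446.0], [448.0, 436.0]]
[-0.12, -0.12, -0.05] [ 0.282 -0.102  0.231] [[154.0, 515.0], [217.0, 507.0], [480.0, 496.0]]
[-0.1, -0.14, -0.05] [ 0.302 -0.122  0.231] [[181.0, 513.0], [248.0, 504.0], [527.0, 492.0]]
[-0.15, -0.12, -0.03] [ 0.252 -0.102  0.251] [[172.0, 481.0], [226.0, 474.0], [454.0, 465.0]]
[-0.08, -0.18, -0.05] [ 0.322 -0.162  0.231] [[252.0, 508.0], [322.0, 499.0], [616.0, 487.0]]
[-0.1, -0.18, -0.06] [ 0.302 -0.162  0.221] [[253.0, 532.0], [320.0, 523.0], [601.0, 511.0]]
```

Call:
arm_command(motion=[{"x":-0.002,"y":0,"z":-0.01,"roll":0,"fingers":0},{"x":-0.01,"y":0,"z":-0.015,"roll":0,"fingers":0},{"x":-0.014,"y":0,"z":-0.02,"roll":0,"fingers":0},{"x":-0.014,"y":0,"z":-0.02,"roll":0,"fingers":0},{"x":-0.014,"y":0,"z":-0.02,"roll":0,"fingers":0},{"x":-0.025,"y":-0.025,"z":0.01,"roll":0,"fingers":0},{"x":-0.025,"y":-0.03,"z":0.015,"roll":0,"fingers":0},{"x":-0.025,"y":-0.03,"z":0.015,"roll":0,"fingers":0},{"x":-0.025,"y":-0.03,"z":0.015,"roll":0,"fingers":0}])

```text
clock: 12.17
eef_pos: [0.4295, -0.0898, 0.3074]
tool_rot: [-0.007, 0.459, 0.052, 0.887]
ft_force: [2.5, -0.5, -0.3]
grip_width: 0.0002
```

```bash
python3 -c "
from h import *
st()
for n in('scene','top','wrist'): snap(n,n+'6')
"
```

```text
t 12.17 p [ 0.4295 -0.0898  0.3074] F [ 2.5 -0.5 -0.3] g 0.0002 q [-0.425 -0.324 -0.515  0.842  0.32  -0.425]
tool axes cols x,y,z:
 [[ 0.573 -0.099  0.814]
 [ 0.086  0.994  0.061]
 [-0.815  0.035  0.578]]
```

View pics/wrist6.png

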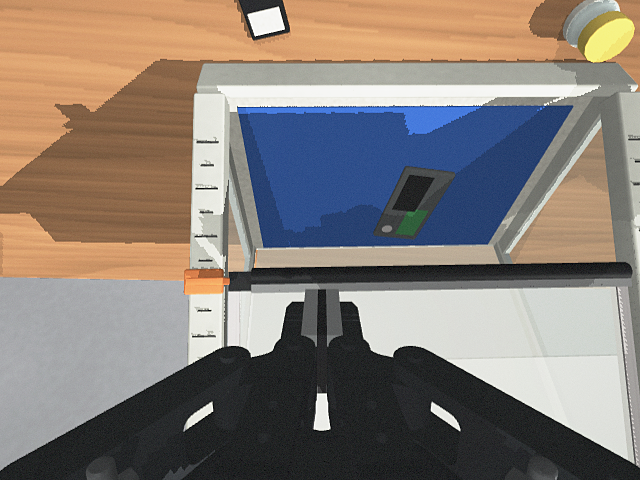

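```bash
python3 -c "
import cv2
a=cv2.imread('pics/wrist6.png')[245:315,170:310]; cv2.imwrite('pics/w6z.png',cv2.resize(a,None,fx=5.7,fy=5.7,interpolation=cv2.INTER_NEAREST))
a=cv2.imread('pics/wrist6.png')[245:315,500:640]; cv2.imwrite('pics/w6zr.png',cv2.resize(a,None,fx=5.7,fy=5.7,interpolation=cv2.INTER_NEAREST))
"
```

```text
(no output)
```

View pics/w6z.png

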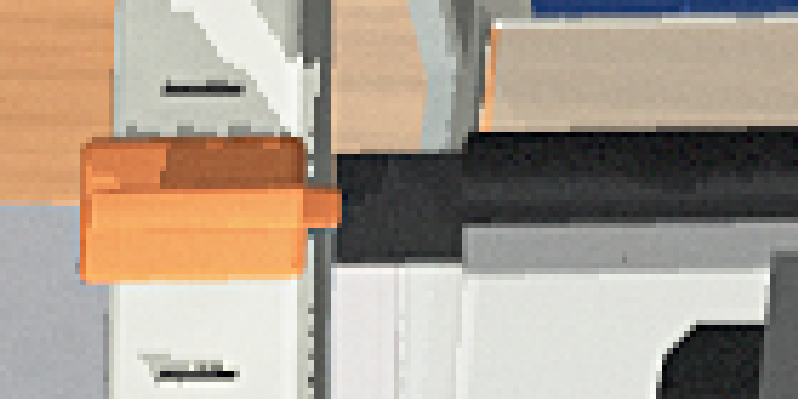

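View pics/w6zr.png

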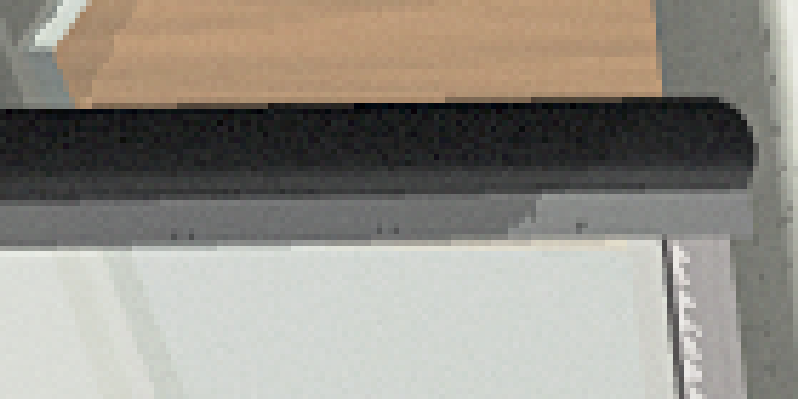

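```bash
cat > fin.py <<'E'
from fit2 import *
import sys
def run(tag,bar,flag,strip=None,off=0):
    W=load(tag); n,ey,sl=axes(p0[3])
    a=np.linspace(0,2*np.pi,181)
    def barv(s,u):   # silhouette at column u
        y=least_squares(lambda y:proj(W,[p0[:3]+s*sl+y[0]*ey])[0,0]-u,[-.1]).x[0]
        q=proj(W,[p0[:3]+s*sl+y*ey+.008*(np.cos(t)*n+np.sin(t)*sl) for t in a]); return q[:,1].min(),q[:,1].max(),y
    for u,v in bar:
        s=least_squares(lambda s:barv(s[0],u)[0]-v,[.105],diff_step=1e-3).x[0]; print('bar s',round(s,4),'at y',barv(s,u)[2].round(3),'sil',np.round(barv(s,u)[:2],1))
    for u,v,dz in flag:
        for nn in(-.0075,-.0105):
            def g(q): return proj(W,[p0[:3]+q[0]*sl+q[1]*ey+nn*n+dz*sl])[0]-[u,v]
            k=least_squares(g,[.105,-.19],x_scale=.01).x; print('flag n',nn,'s',k.round(4))
    if strip:
        for u,v in strip:
            def g(q): return proj(W,[p0[:3]+q[0]*sl+q[1]*ey-.008*n+.006*sl])[0]-[u,v]
            print('strip s',least_squares(g,[.105,-.1],x_scale=.01).x.round(4))
E
python3 -c "
from fin import *
c=lambda x,y,x0=170,y0=245:(x0+x/5.7-.5+.0,y0+y/5.7-.5)
run('wrist6',[c(480,132),c(780,128),c(10,110,500)],[c(250,188)+(-.003,),c(325,190)+(-.003,),c(250,228)+(.003,),c(325,227)+(.003,)],[c(470,225),c(700,220)])"
```

```text
bar s 0.1073 at y -0.156 sil [267.7 287.1]
bar s 0.1072 at y -0.112 sil [267.  286.2]
bar s 0.1064 at y 0.053 sil [263.8 282.7]
flag n -0.0075 s [ 0.1101 -0.1874]
flag n -0.0105 s [ 0.1101 -0.1866]
flag n -0.0075 s [ 0.1105 -0.1768]
flag n -0.0105 s [ 0.1105 -0.1762]
flag n -0.0075 s [ 0.1097 -0.1872]
flag n -0.0105 s [ 0.1097 -0.1865]
flag n -0.0075 s [ 0.1097 -0.1767]
flag n -0.0105 s [ 0.1097 -0.1761]
strip s [ 0.1067 -0.1563]
strip s [ 0.1064 -0.1237]
```

```bash
python3 -c "
from h import *
to([.44,.031,.185],5)"|tail -2
```

```text
tool shift [ 0.1157  0.1188 -0.0592] rows>= 5.0
per row [ 0.0231  0.0238 -0.0118]
```

Call:
arm_command(motion=[{"x":0.023,"y":0.024,"z":-0.012,"roll":0,"fingers":0},{"x":0.023,"y":0.024,"z":-0.012,"roll":0,"fingers":0},{"x":0.023,"y":0.024,"z":-0.012,"roll":0,"fingers":0},{"x":0.023,"y":0.024,"z":-0.012,"roll":0,"fingers":0},{"x":0.023,"y":0.024,"z":-0.012,"roll":0,"fingers":0}])

```text
clock: 12.73
eef_pos: [0.4454, 0.0303, 0.1894]
tool_rot: [-0.006, 0.446, 0.04, 0.894]
ft_force: [0.8, -0.3, -0.8]
grip_width: 0.0
```

```bash
python3 -c "
from h import *
to([.52,.031,.189],4); rel()"
```

```text
t 12.73 p [0.4454 0.0303 0.1894] F [ 0.8 -0.3 -0.8] g 0.0 q [ 0.039 -0.271 -0.838  0.357  0.043 -0.016]
tool axes cols x,y,z:
 [[ 0.6   -0.077  0.797]
 [ 0.066  0.997  0.047]
 [-0.798  0.025  0.603]]
tool shift [ 0.0451 -0.0051  0.0592] rows>= 2.0
per row [ 0.0113 -0.0013  0.0148]
t 12.73 p [0.4454 0.0303 0.1894] F [ 0.8 -0.3 -0.8] g 0.0 q [ 0.039 -0.271 -0.838  0.357  0.043 -0.016]
tool axes cols x,y,z:
 [[ 0.6   -0.077  0.797]
 [ 0.066  0.997  0.047]
 [-0.798  0.025  0.603]]
slope 0.025632436011676224 n -0.08004072523982894 y 0.004023884364454755 sl in tool [-0.389  0.016  0.921]
```

Call:
arm_command(motion=[{"x":0.015,"y":0,"z":0.018,"roll":0,"fingers":0},{"x":0.015,"y":0,"z":0.018,"roll":0,"fingers":0},{"x":0.014,"y":0,"z":0.018,"roll":0,"fingers":0},{"x":0.012,"y":0,"z":0.018,"roll":0,"fingers":0}])

```text
clock: 13.07
eef_pos: [0.5183, 0.0523, 0.1666]
tool_rot: [-0.011, 0.458, 0.051, 0.887]
ft_force: [-0.0, -0.5, 0.2]
grip_width: -0.0002
```

```bash
cat >> h.py <<'E'
def barrel(s=.107):
    rel(); from fit import axes
    o=get_obs(); R=Ro.from_quat(o['tool_rot']).as_matrix(); b=np.array([.502,.03,.1272])+s*axes(.0658)[2]; print('TCP rel bar in tool',(R.T@(o['eef_pos']-b)).round(4))
E
python3 -c "
from h import *
barrel()"
```

```text
t 13.07 p [0.5183 0.0523 0.1666] F [-0.  -0.5  0.2] g -0.0002 q [ 0.08  -0.052 -0.723  0.281  0.035 -0.001]
tool axes cols x,y,z:
 [[ 0.575 -0.101  0.812]
 [ 0.081  0.994  0.067]
 [-0.814  0.028  0.58 ]]
slope 0.04297254796098467 n -0.004321353430992148 y 0.021219257646847067 sl in tool [-0.415  0.006  0.91 ]
TCP rel bar in tool [ 0.0236  0.021  -0.0598]
```

Call:
arm_command(motion=[{"x":-0.003,"y":-0.005,"z":0.012,"roll":0,"fingers":0},{"x":-0.003,"y":-0.005,"z":0.012,"roll":0,"fingers":0},{"x":-0.003,"y":-0.003,"z":0.008,"roll":0,"fingers":0}])

```text
clock: 13.32
eef_pos: [0.5394, 0.0475, 0.1869]
tool_rot: [-0.013, 0.461, 0.057, 0.886]
ft_force: [0.2, -1.1, -0.6]
grip_width: -0.0001
```

```bash
python3 -c "
from h import *
barrel()"
```

```text
t 13.32 p [0.5394 0.0475 0.1869] F [ 0.2 -1.1 -0.6] g -0.0001 q [ 0.057 -0.036 -0.64   0.356  0.056 -0.029]
tool axes cols x,y,z:
 [[ 0.569 -0.112  0.815]
 [ 0.088  0.993  0.076]
 [-0.818  0.029  0.575]]
slope 0.07095677102381957 n 0.003467218178777695 y 0.015050771603555056 sl in tool [-0.421  0.001  0.907]
TCP rel bar in tool [ 0.0191  0.0148 -0.0309]
```

Call:
arm_command(motion=[{"x":-0.004,"y":0,"z":0.006,"roll":0,"fingers":0},{"x":-0.003,"y":0,"z":0.004,"roll":0,"fingers":0}])

```text
clock: 13.48
eef_pos: [0.543, 0.0496, 0.1982]
tool_rot: [-0.014, 0.461, 0.058, 0.885]
ft_force: [0.7, -0.0, -0.4]
grip_width: 0.0001
```

```bash
python3 -c "
from h import *
barrel()"|tail -2
```

```text
slope 0.08253925259825148 n 0.0010222695184969183 y 0.016825463287156988 sl in tool [-0.422  0.     0.907]
TCP rel bar in tool [ 0.0121  0.0167 -0.0213]
```

Call:
arm_command(motion=[{"x":-0.002,"y":0,"z":0.005,"roll":0,"fingers":0},{"x":0,"y":0,"z":0.002,"roll":0,"fingers":0}])

```text
clock: 13.65
eef_pos: [0.5451, 0.0504, 0.2028]
tool_rot: [-0.014, 0.463, 0.058, 0.884]
ft_force: [-2.3, -2.2, -1.1]
grip_width: 0.0002
```

```bash
python3 -c "
from h import *
barrel()"|tail -2
```

```text
slope 0.08760886857692637 n 0.0005852392247400542 y 0.01753187324174472 sl in tool [-0.426 -0.     0.905]
TCP rel bar in tool [ 0.0097  0.0175 -0.0169]
```

Call:
arm_command(motion=[{"x":0,"y":0,"z":0.002,"roll":0,"fingers":0}])

```text
clock: 13.73
eef_pos: [0.5451, 0.0504, 0.2027]
tool_rot: [-0.014, 0.464, 0.058, 0.884]
ft_force: [-4.4, -1.3, -0.5]
grip_width: 0.0001
```

```bash
python3 -c "
from h import *
barrel()"|tail -2
```

```text
slope 0.08756366960681453 n 0.0006280674813001486 y 0.01749486086067022 sl in tool [-0.429 -0.     0.904]
TCP rel bar in tool [ 0.0098  0.0174 -0.0169]
```

Call:
arm_command(motion=[{"x":-0.002,"y":0,"z":0.005,"roll":0,"fingers":0}])

```text
clock: 13.82
eef_pos: [0.5454, 0.0505, 0.2045]
tool_rot: [-0.014, 0.467, 0.058, 0.882]
ft_force: [-1.9, 0.3, -5.0]
grip_width: -0.0
```

```bash
python3 -c "
from h import *
barrel()"|tail -2
```

```text
slope 0.08931405190137151 n 8.802264002183424e-06 y 0.017580919253148395 sl in tool [-0.434  0.     0.901]
TCP rel bar in tool [ 0.0086  0.0175 -0.0155]
```

Call:
arm_command(motion=[{"x":-0.002,"y":0,"z":-0.01,"roll":0,"fingers":0},{"x":-0.01,"y":0,"z":-0.015,"roll":0,"fingers":0},{"x":-0.014,"y":0,"z":-0.02,"roll":0,"fingers":0},{"x":-0.014,"y":0,"z":-0.02,"roll":0,"fingers":0},{"x":-0.014,"y":0,"z":-0.02,"roll":0,"fingers":0},{"x":-0.025,"y":-0.025,"z":0.01,"roll":0,"fingers":0},{"x":-0.025,"y":-0.03,"z":0.015,"roll":0,"fingers":0},{"x":-0.025,"y":-0.033,"z":0.015,"roll":0,"fingers":0},{"x":-0.025,"y":-0.033,"z":0.015,"roll":0,"fingers":0},{"x":0,"y":0,"z":0,"roll":0,"fingers":0}])

```text
clock: 14.65
eef_pos: [0.4455, -0.0844, 0.3149]
tool_rot: [-0.018, 0.462, 0.063, 0.884]
ft_force: [1.6, -0.3, 1.0]
grip_width: 0.0003
```

```bash
python3 -c "
from h import *
st()
for n in('scene','top','wrist'): snap(n,n+'7')
a=cv2.imread('pics/wrist7.png'); cv2.imwrite('pics/w7z.png',cv2.resize(a[245:315,170:310],None,fx=5.7,fy=5.7,interpolation=cv2.INTER_NEAREST))
cv2.imwrite('pics/w7zr.png',cv2.resize(a[245:315,500:640],None,fx=5.7,fy=5.7,interpolation=cv2.INTER_NEAREST))
"
```

```text
t 14.65 p [ 0.4455 -0.0844  0.3149] F [ 1.6 -0.3  1. ] g 0.0003 q [-0.393 -0.291 -0.472  0.855  0.31  -0.427]
tool axes cols x,y,z:
 [[ 0.565 -0.128  0.815]
 [ 0.096  0.991  0.089]
 [-0.819  0.027  0.573]]
```

View pics/w7z.png

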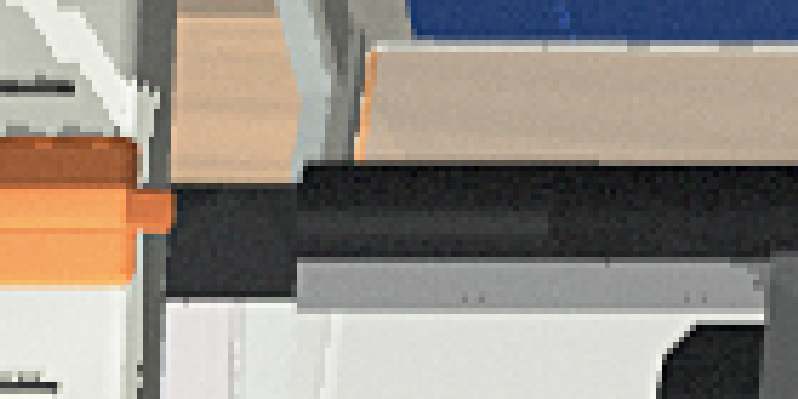

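View pics/wrist7.png

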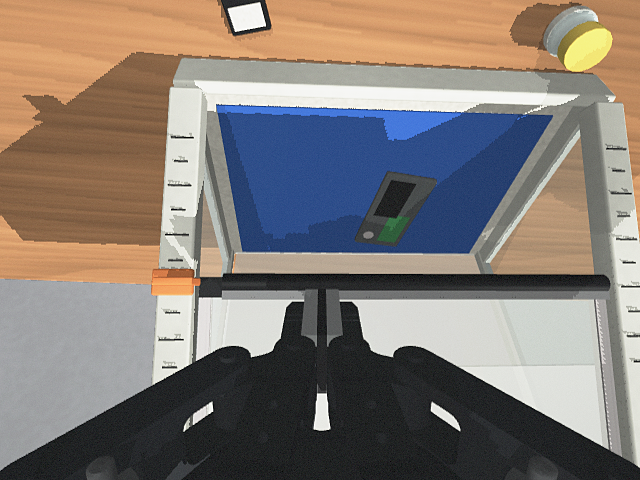

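```bash
python3 -c "
from fin import *
im=cv2.imread('pics/wrist7.png').astype(int).sum(2)
for x in(235,270,450,550): print(x,im[268:296,x])
c=lambda x,y,x0=170,y0=245:(x0+x/5.7-.5+.0,y0+y/5.7-.5)
run('wrist7',[c(310,164),c(580,162)],[c(100,188)+(-.003,),c(155,192)+(-.003,),c(100,231)+(.003,),c(155,233)+(.003,)],[c(305,260),c(590,261)])"
```

```text
235 [528 536 533 535 509 258  33  70  98 100  80 100 122 125 131 186 169 181
 131 155 138 121 293 491 453 451 453 455]
270 [493 493 506 540 495 246  65  87  73  81  65 108 111 104 115 119 133 132
 104 133 122 110 282 488 447 456 453 441]
450 [490 496 494 495 503 475 120  59  98  70 111  97 100  67 107  93 125 126
 136 153 159 126 212 352 345 331 347 324]
550 [456 444 434 441 433 421 212   0  91  80  95  75  85 100 107 118  98 134
 155 183 192 187 189 307 341 319 329 328]
bar s 0.1115 at y -0.157 sil [273.3 293.7]
bar s 0.1109 at y -0.12 sil [272.9 293.1]
flag n -0.0075 s [ 0.1102 -0.1836]
flag n -0.0105 s [ 0.1103 -0.1828]
flag n -0.0075 s [ 0.1107 -0.1763]
flag n -0.0105 s [ 0.1108 -0.1756]
flag n -0.0075 s [ 0.11   -0.1833]
flag n -0.0105 s [ 0.11   -0.1825]
flag n -0.0075 s [ 0.1102 -0.176 ]
flag n -0.0105 s [ 0.1103 -0.1753]
strip s [ 0.1107 -0.1559]
strip s [ 0.1107 -0.1177]
```

```bash
python3 -c "
from h import *
a=cv2.imread('pics/top7.png');cv2.imwrite('pics/top7z.png',cv2.resize(a[60:280,180:480],None,fx=2.5,fy=2.5))
"
```

```text
(no output)
```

View pics/top7z.png

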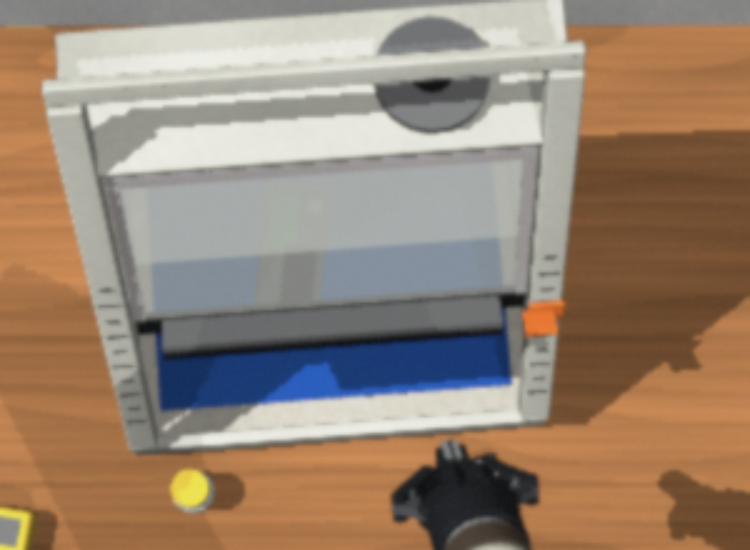

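View pics/scene7.png

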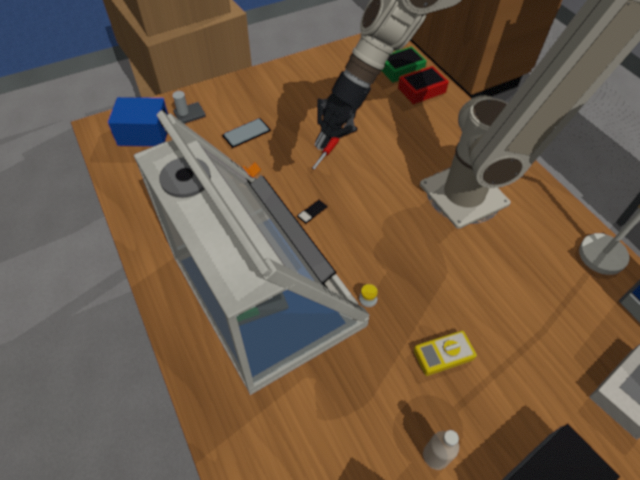

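```bash
python3 -c "
from h import *
o=get_obs(); print(o['joint_vel'].round(3)); print(job_done())"
```

```text
[ 0.046  0.006 -0.053  0.005 -0.001 -0.   ]
the job is handed in; nothing more can be done
None
```

I opened the window by pushing its lip up until it was level with the orange marker, then backed the gripper off and handed the job in at about 14.7 s.

- **Method:** The move commands only allow shifts and a roll, so I first tilted the tool about 40° from vertical by driving it against joint limits in free air. I then put the shut fingers beneath the black bar near mid-width and pushed up the slope. The first push stopped about 2.6–3.3 mm short, so I went back under and nudged it up.
- **Lip level:** In the last wrist picture the bar is within about 1 mm of the flag's centre (0.111 m up the slope from the start, against 0.110 m). Calibration and pixel reading add perhaps 1–2 mm of uncertainty.
- **Forces:** The largest reading at the ends of my move calls was about 12 N. The fingers only ever came at the bar from below, so the grey strip was not pressed.
- **Other objects:** The jar, battery, screwdriver, marker and phone look unmoved in the last pictures, judged by eye. The gripper is about 0.1 m clear of the booth.
- **Not fully settled:** At hand-in the joints were still moving slightly, at up to 0.05 rad/s, in free space. My two lip readings differed: the bar's edge gave 0.1109–0.1115 m and the strip's edge 0.1107 m.

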